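# Close the indexed jaw of a circuit-board holder and hold its pin home

### The job

The circuit board lies in the repair holder with one edge in the fixed jaw, but its other edge is still free. Pull up the sliding jaw's plunger, move that jaw one hole towards the board so that its groove takes in the free edge without crushing the board, and let the pin go fully home in that hole. Finish while holding: the program ends with the gripper still gripping the plunger knob and the pin down in the new hole, the board in both grooves and the small things lying around the holder left where they were.

Things in the scene. Friction and masses are not known exactly. Their poses are not given: they have to be found in the camera images.
- holder: Circuit-board holder screwed to the bench: aluminium rail 40 mm wide, 300 mm long, top face 35 mm above the bench, on two dark cross feet 130 mm wide. Origin: on the bench under the middle of the rail. Its y axis runs along the rail from the sliding jaw to the fixed jaw, z up. A row of round holes 20 mm apart runs along the middle of the rail's top.
- jaw (a joint): Position of the sliding jaw along the rail (m): 0 in its first hole, growing along the holder's +y towards the board. The next hole is at 0.020; in a hole the jaw has 0.6 mm of play either way. From about 0.024 the bottom of its groove meets the board and, by 0.027, crushes it. Sliding friction 2 N, more with the pin riding on the rail.
- plunger (a joint): Lift of the sliding jaw's spring plunger (m): 0 with the pin home, at most 0.014. The spring pushes down with 3.5 N at home, 8 N at the top. The pin, 8 mm thick with a round tip, reaches 9 mm below the rail's top at home: it clears the rail from a lift of 0.009, rides on it between holes, and drops into a hole when let down within 2 mm of its middle, if the jaw is free to shift.
- knob: Plunger knob: upright black ribbed cylinder 25 mm across, 22 mm tall, moving with plunger and jaw. Origin: its centre, 75 mm above the bench when home. Under it a steel collar 16 mm across (a 21 mm hexagon at its foot) stands on the jaw's flat saddle, top 47 mm above the bench, 60 mm wide, from 39 mm behind the knob's axis to 51 mm ahead (+y).
- jaw_groove (a point): Middle of the mouth of the sliding jaw's groove, 61 mm from the knob's axis along the holder's +y, 86 mm above the bench. Groove 80 mm wide, 6 mm high, 9 mm deep, open to +y, black lips. The jaw's upright plate, 80 mm wide, top 107 mm above the bench, begins 46 mm from the knob's axis; the knob's other sides are clear. Axes as the holder's.
- fixed_groove (a point): Middle of the mouth of the fixed jaw's groove, 86 mm above the bench, 95 mm from the holder's origin along +y. The groove is 4.5 mm high and 9 mm deep, open towards the holder's -y. Axes as the holder's.
- board: Loose green circuit board, 90 x 100 x 2.5 mm, 70 g, parts up to 9 mm tall on top; lying level with its underside 85 mm above the bench, on a rubber rest and in the fixed jaw's groove. Origin: middle of its underside; the 100 mm run along its y, about the holder's y.
- board_free_edge (a point): Middle of the board's edge that faces the sliding jaw, at half thickness; 15 mm from the mouth of that jaw's groove at the start.
- board_far_edge (a point): Middle of the board's edge in the fixed jaw, at half thickness; 6.5 mm inside that groove at the start.
- screwdriver: Small black screwdriver, 150 mm long, 13 mm thick, lying in front of the holder (its -x side). Origin: mid-length, on the bench. Leave alone.
- tweezers: Steel tweezers, 120 mm long, 7 mm high, lying in front of the holder near the sliding jaw. Origin: mid-length, on the bench. Leave alone.
- parts_cup: Small white cup with screws, 60 mm across, 42 mm tall, standing beside the sliding jaw on the holder's +x side. Origin: centre of its underside. Leave alone.
- lens: Black camera lens, 65 mm across, 54 mm tall, standing on the holder's +x side. Origin: centre of its underside. Leave alone.
- pencil: Dark pencil, 168 mm long, 8 mm thick, on the left of the bench. Origin: mid-length, on the bench. Leave alone.
Not all that is in view belongs to the job. There is more than one size of the board; the one meant has the size given above.

How it is judged:
By the outcome, as a careful person would: the job done as asked, in the order asked, and still so for the second after the job is handed in, while the arm keeps its last pose, push and grip.
It also fails if it takes over 32 s, if anything falls off the work surface, if the arm or the gripper's body presses on something with over 40 N, if the wrist force passes 120 N, or if a joint passes its speed limit or range.

### The arm

A 6-joint arm with a two-finger parallel gripper is mounted at the origin on the work surface. World frame = base frame: x ahead of the robot, y to its left, z up, the work surface at z = 0. Lengths are in m, angles in degrees, forces in N, time in s.
With the tool pointing down it reaches from about 0.325 to 0.85 m from the base axis. Payload 15.5 kg.
Tool frame: the origin (TCP) lies at the very end of the fingers, on their centre line; the grasp point (between the pads) lies arm.grip_depth behind it (arm.grip_depth is the distance from the TCP to the grasp point, in m); z points along the fingers, y is the direction in which the jaws open and shut (so a half turn about z gives the same grasp; the last joint's range is limited). The gripper opens to 91 mm and grips with 3 to 60 N. Pads are 32 mm wide; open, the fingers measure 118 mm over their backs; the gripper's body (76 mm by 178 mm) begins 60 mm behind the grasp point.
Start: joints at [-71.935, 28.281, 77.091, -0, 74.628, -5.472], TCP at [0.25, -0.573, 0.179] pointing down, gripper open.
Joint ranges: [-166.48, 166.48], [-47.26, 123.95], [12.59, 153.08], [-70.14, 250.14], [6.76, 159.57], [-176.63, 176.63]. Speed limits (degrees/s): [108.29, 108.29, 147.25, 172.46, 172.46, 172.46].

### API

Orientations are given as a 3x3 rotation matrix whose columns are the frame's x, y, z axes.
In Python, from rig import arm gives the robot as it stands. Calls block until the motion is done:
- arm.move_to(position, orientation): joint-space move of the TCP to a pose.
- arm.move_l(position, orientation=None, feed=0.15): straight line of the TCP; orientation=None keeps the orientation; feed is the mean speed in m/s.
- arm.move_joints(angles): joint-space move.
- arm.grip(opening): finger opening in m; the grip force is fixed at half the most; returns when the fingers have stopped.
- arm.sleep(seconds).
- arm.solve_ik(position, orientation): joint angles nearest the present ones, or None.
- arm.snapshot(name): name is "scene" or "top" or "wrist"; returns the picture (384x512x3 uint8, red, green, blue); there is no depth.
- arm.get_calibration(name): a dict with "intrinsics" (3x3 intrinsics, pixels), "cam_to_world" (4x4, takes a point from camera to world coordinates). Camera axes: x right, y down, z forward; pixel columns grow to the right and rows downward; lengths in m; the calibration is good to about 2 mm. A picture is of the moment at which its call begins: read the wrist's pose just before it. get_calibration takes no time and is no camera call; for the wrist camera it gives the pose at the moment of the call.
A pose or a line that the arm cannot do raises arm.Unreachable and nothing moves.
- arm.sign_off(): hands the job in, once; it reports no verdict.
Readings, each from a call of its own:
- arm.current_t(): time.
- arm.current_joint_positions(): joint angles.
- arm.current_dq(): joint speeds.
- arm.current_tau(): joint torques, N m.
- arm.current_ee_pos(): TCP position.
- arm.current_tool_rot(): TCP orientation.
- arm.current_force(): force on the tool from outside, world axes, zero at the start.
- arm.current_torque(): the same for the moment, N m.
- arm.current_width(): finger opening in m.
Only numpy, scipy, OpenCV 4.12 (cv2) and the standard library are available. Lean on these libraries where they do the work, as an engineer would, in place of code of your own. Each camera call takes 0.05 s, during which the arm holds its last target. There are 200 camera calls.

## Working session

There is one attempt and no reset: what is moved stays moved. The work goes in short steps, each a Python script; the robot and the scene stay as the last script left them, time stands still between calls to the robot, and variables do not carry over. Pictures are saved under pics/ and viewed, about 8 in all and at most 12, crops included, and the job is handed in when it is done.

```bash
mkdir -p pics; ls
python3 - <<'E'
from rig import arm
import cv2,numpy as np
for n in ("scene","top"):
    im=arm.snapshot(n); cv2.imwrite(f"pics/{n}0.png",cv2.resize(im[:,:,::-1],(800,600),interpolation=cv2.INTER_CUBIC))
    c=arm.get_calibration(n); print(n,c["intrinsics"],np.round(c["cam_to_world"],4))
print(arm.grip_depth,arm.current_t(),arm.current_tool_rot(),arm.current_width())
E
```

```text
pics
scene [[467.39459976   0.         256.6523882 ]
 [  0.         467.39459976 197.22537409]
 [  0.           0.           1.        ]] [[-0.0146  0.7482 -0.6633  1.4172]
 [ 0.9998  0.0026 -0.0191  0.0663]
 [-0.0126 -0.6634 -0.7481  1.0256]
 [ 0.      0.      0.      1.    ]]
top [[399.38402196   0.         256.60331676]
 [  0.         399.38402196 189.67731814]
 [  0.           0.           1.        ]] [[-0.02   -0.9945  0.1029  0.4301]
 [-0.9997  0.0188 -0.0132  0.0765]
 [ 0.0112 -0.1032 -0.9946  1.2343]
 [ 0.      0.      0.      1.    ]]
0.0188 0.1 [[ 9.16810446e-01  3.99322521e-01 -3.60314390e-04]
 [ 3.99322677e-01 -9.16809894e-01  1.00847724e-03]
 [ 7.23678744e-05 -1.06846417e-03 -9.99999427e-01]] 0.09134938325259759
```

View pics/top0.png

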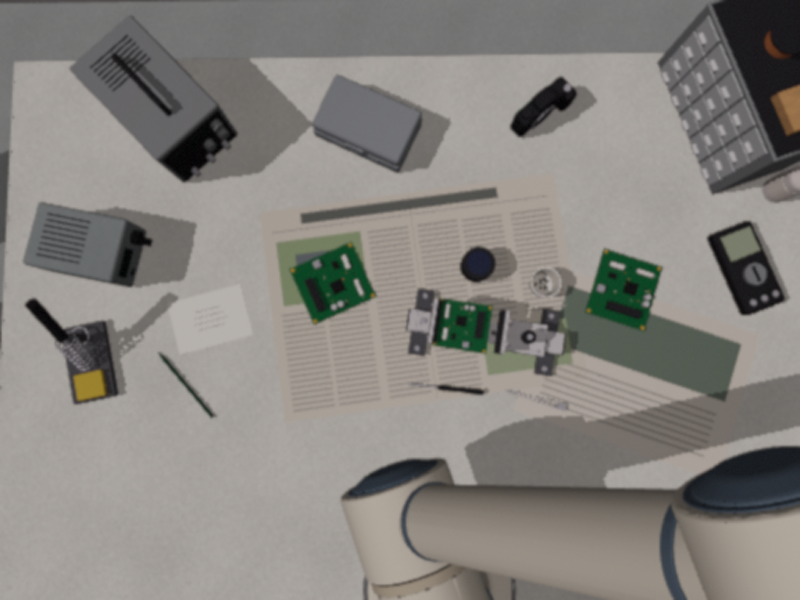

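View pics/scene0.png

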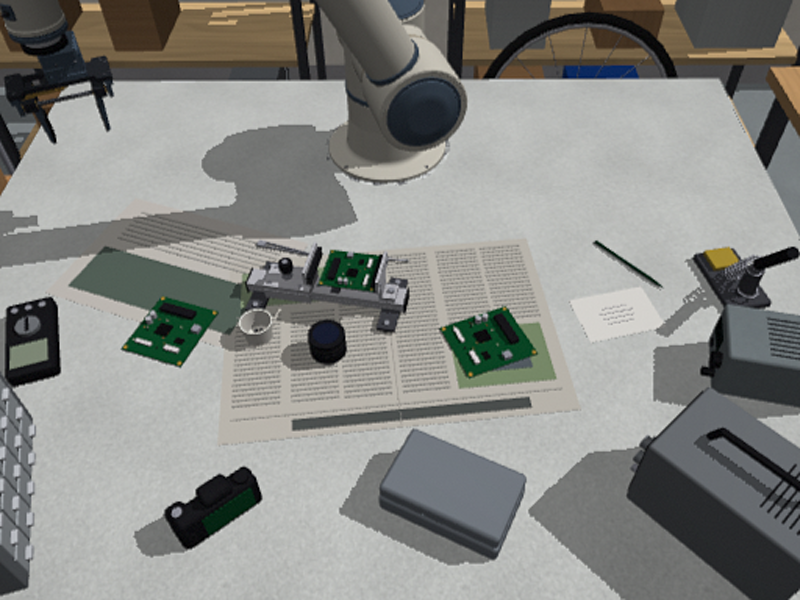

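Top view: candidates are the black knob on the sliding jaw (529,337), the lens (478,264, too big and off the rail), and the boards at (462,326) in the holder versus loose ones at (333,283) and (624,288). I choose the knob at (529,337) and will check it in one close crop.

```bash
cat > h.py <<'E'
from rig import arm
import cv2,numpy as np
def ray(n,uv,z,c=None):
    c=c or arm.get_calibration(n); K=np.array(c["intrinsics"]);T=np.array(c["cam_to_world"])
    d=T[:3,:3]@np.linalg.inv(K)@np.array([*uv,1.]); o=T[:3,3]
    return o+d*(z-o[2])/d[2]
def proj(n,P,c=None):
    c=c or arm.get_calibration(n); K=np.array(c["intrinsics"]);T=np.array(c["cam_to_world"])
    p=K@(T[:3,:3].T@(np.array(P)-T[:3,3])); return p[:2]/p[2]
E
python3 - <<'E'
from h import *
print(ray("top",(338.6,215.7),.086),ray("scene",(183,169.6),.075))
a=arm.snapshot("top")[170:250,250:370]; b=arm.snapshot("scene")[145:225,145:265]
o=np.vstack([cv2.resize(x,(450,300),interpolation=cv2.INTER_CUBIC) for x in (a,b)])
cv2.imwrite("pics/c1.png",o[:,:,::-1])
E
```

```text
[ 0.46925169 -0.17320226  0.086     ] [ 0.46895525 -0.17146443  0.075     ]
```

View pics/c1.png

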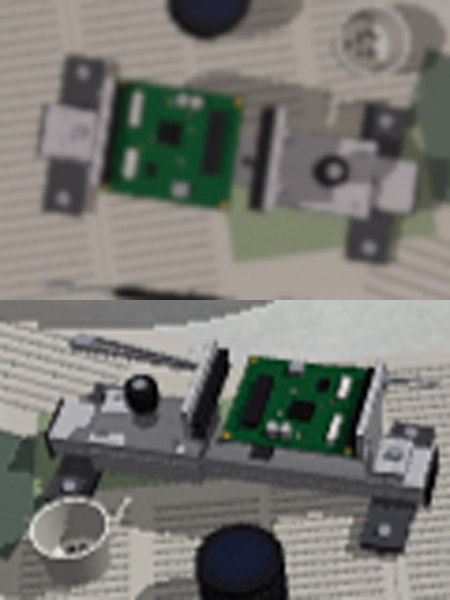

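Crop (3.75×): knob at (331,170) on the sliding jaw, holder board 15 mm clear of the jaw's groove, foot screws at (84,72),(62,197),(386,122),(368,246), giving the rail direction. The choice is confirmed.

```bash
cat >> h.py <<'E'
def R_from(yaw_y):  # yaw_y: direction (xy) of tool x, tool down
    x=np.array([yaw_y[0],yaw_y[1],0.]);x/=np.linalg.norm(x);z=np.array([0,0,-1.]);return np.column_stack([x,np.cross(z,x),z])
E
python3 - <<'E'
from h import *
q=lambda u,v:(250+u/3.75-.4,170+v/3.75-.4)
k=ray("top",q(331,170),.086); ks=ray("scene",(145+141/3.75-.4,145+94/3.75-.4),.075)
F=[ray("top",q(*p),.012) for p in ((84,72),(62,197),(386,122),(368,246))]
L=(F[0]+F[1])/2;Rr=(F[2]+F[3])/2; d=(L-Rr)[:2]; n=np.linalg.norm(d); d/=n
w=(F[0]-F[1]+F[2]-F[3])[:2]; 
print(k,ks,L,Rr,n,"yaw",np.degrees(np.arctan2(d[1],d[0])),np.degrees(np.arctan2(w[1],w[0])))
cr=d[0]*(k-Rr)[1]-d[1]*(k-Rr)[0]; print("knob off rail axis",cr)
kk=(k+ks)/2
for s in (1,-1):
    R=R_from(s*d)
    print(s,arm.solve_ik([kk[0],kk[1],.18],R))
np.save("d.npy",d);np.save("k.npy",kk)
c=arm.get_calibration("wrist");T=np.eye(4);T[:3,:3]=arm.current_tool_rot();T[:3,3]=arm.current_ee_pos()
print(np.round(np.linalg.inv(T)@c["cam_to_world"],3),c["intrinsics"])
E
```

```text
[ 0.47149555 -0.17117773  0.086     ] [ 0.46923043 -0.17374024  0.075     ] [0.50749045 0.02299108 0.012     ] [ 0.46223135 -0.22435079  0.012     ] 0.2514485760319932 yaw 79.63062220491823 -11.050823517964893
knob off rail axis 0.00045791236028822416
1 [-2.69679489e+01  1.82896402e+01  9.41845075e+01 -2.54444375e-14
  6.75258523e+01 -1.65985711e+01]
-1 [-2.69679489e+01  1.82896402e+01  9.41845075e+01 -2.54444375e-14
  6.75258523e+01  1.63401429e+02]
[[ 0.    -0.973 -0.232  0.065]
 [ 1.     0.     0.001 -0.   ]
 [-0.001 -0.232  0.973 -0.205]
 [ 0.     0.     0.     1.   ]] [[346.37339846   0.         251.70207706]
 [  0.         346.37339846 195.06514283]
 [  0.           0.           1.        ]]
```

Run:
```python
from h import *
d=np.load("d.npy");k=np.load("k.npy");R=R_from(d)
arm.move_to([k[0],k[1],.15],R); arm.sleep(.2)
c=arm.get_calibration("wrist");im=arm.snapshot("wrist")
print(arm.current_t(),arm.current_ee_pos(),arm.current_force())
print(proj("wrist",[k[0],k[1],.086],c))
cv2.imwrite("pics/w1.png",cv2.resize(im[:,:,::-1],(800,600),interpolation=cv2.INTER_CUBIC))
import pickle;pickle.dump({a:c[a] for a in("intrinsics","cam_to_world")},open("w1.pkl","wb"))
```

```text
2.125 [ 0.47030945 -0.17299831  0.14997606] [0.20178722 0.85309746 0.14112664]
[250.72402243 195.1446422 ]
```

View pics/w1.png

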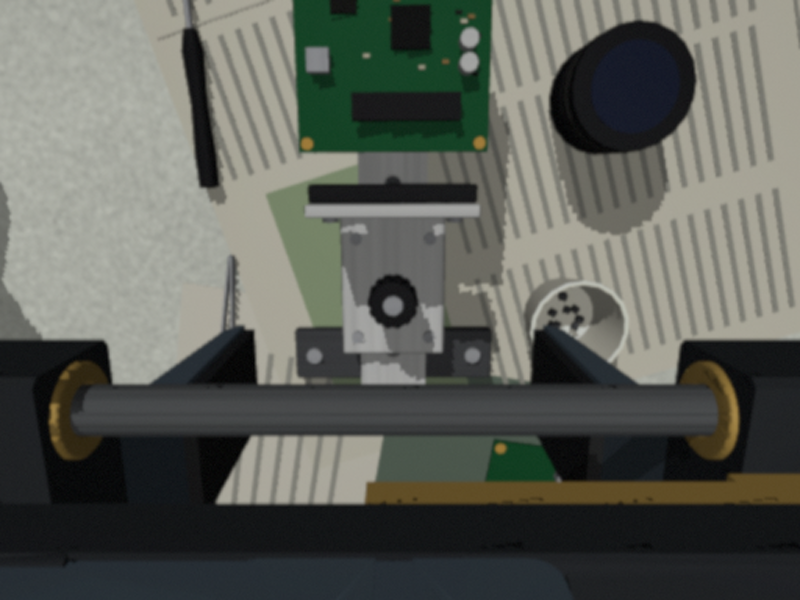

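Wrist view: knob at (393,301), jaw plate x 305–480 and saddle x 342–444 all centred and square, predicted knob (392,305): sub-millimetre agreement. Cup (580,320) lies below finger height. I narrow the fingers, go down and grip.

Run:
```python
from h import *
import pickle
c=pickle.load(open("w1.pkl","rb"))
d=np.load("d.npy");k=np.load("k.npy")
k2=ray("wrist",(393/1.5625-.2,303/1.5625-.2),.086,c);print(k,k2)
R=R_from(d)
arm.grip(.055)
arm.move_l([k2[0],k2[1],.058],R,feed=.08); print(arm.current_t(),arm.current_ee_pos(),arm.current_force())
arm.grip(.0)
arm.sleep(.2)
print(arm.current_t(),arm.current_width(),arm.current_ee_pos(),arm.current_force(),arm.current_torque())
im=arm.snapshot("wrist");cv2.imwrite("pics/w2.png",im[:,:,::-1])
np.save("g.npy",arm.current_ee_pos())
```

```text
[ 0.47036299 -0.17245898  0.0805    ] [ 0.47104263 -0.17139587  0.086     ]
4.1333 [ 0.47132282 -0.17154504  0.05839331] [0.59026709 0.64306252 0.24339553]
5.25 0.00026230824485263176 [ 0.4710487  -0.17139493  0.05799646] [-0.09145978 -0.15423914  0.92852334] [ 0.01578462 -0.08029645 -0.00193004]
```

View pics/w2.png

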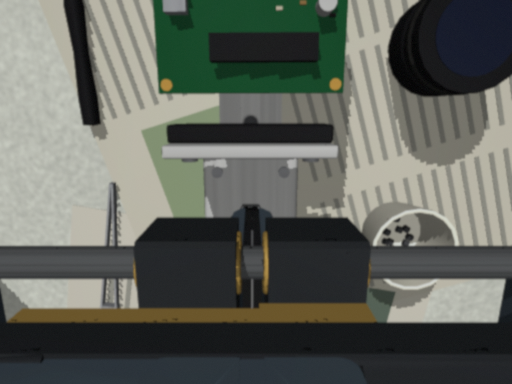

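Run:
```python
from h import *
p=arm.current_ee_pos()
d=np.append(np.load("d.npy"),0)
for z in (.047,.058,.064,.086): print(z,proj("wrist",[p[0],p[1],z]), proj("wrist",np.array([p[0],p[1],z])+.05*d))
im=arm.snapshot("scene")[145:215,145:250]; cv2.imwrite("pics/s2.png",cv2.resize(im,(750,500),interpolation=cv2.INTER_CUBIC)[:,:,::-1])
```

```text
0.047 [250.81388613 215.15762295] [250.7958436  137.38795446]
0.058 [250.79718721 220.29865138] [250.77723412 138.7232102 ]
0.064 [250.78735709 223.32501229] [250.76623175 139.51264535]
0.086 [250.74607268 236.03507673] [250.71963503 142.85602355]
```

View pics/s2.png

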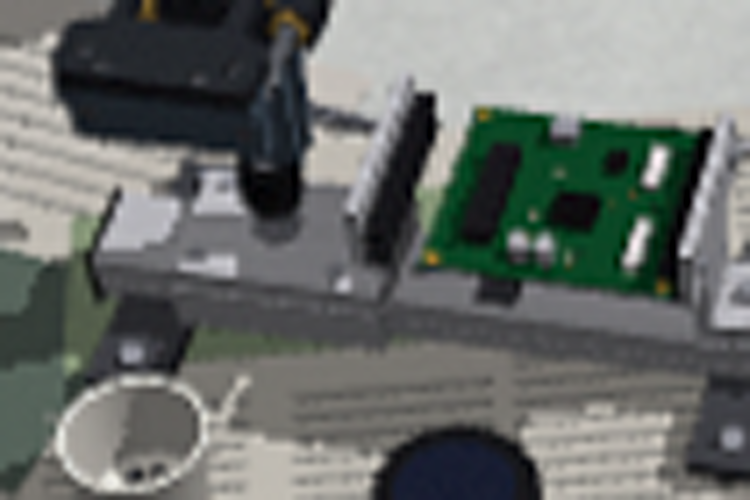

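Run:
```python
from h import *
p=np.array(arm.current_ee_pos());R=np.array(arm.current_tool_rot());print(R.round(3),arm.current_width(),arm.current_t(),arm.current_force())
for h in (0,.0188,.04,.079):
    for s in (-.09,0,.09):
        q=p-h*R[:,2]+s*R[:,1]; print(h,s,((proj("scene",q)-145)*7.14).round())
a=arm.snapshot("wrist")[150:330,110:390]
b=arm.snapshot("top")[170:250,290:390]
o=np.vstack([cv2.resize(a,(560,360)),cv2.resize(b,(560,240),interpolation=cv2.INTER_CUBIC)])
a2=cv2.convertScaleAbs(o,alpha=2.2,beta=10)
cv2.imwrite("pics/m3.png",a2[:,:,::-1])
```

```text
[[ 0.18   0.984 -0.   ]
 [ 0.984 -0.18   0.   ]
 [ 0.    -0.    -1.   ]] 0.0005165882475120645 5.35 [ 0.30626701 -0.27207066 -0.02448849]
0 -0.09 [339.  59.]
0 0 [276. 209.]
0 0.09 [208. 372.]
0.0188 -0.09 [334.  27.]
0.0188 0 [270. 176.]
0.0188 0.09 [201. 339.]
0.04 -0.09 [328. -11.]
0.04 0 [263. 138.]
0.04 0.09 [193. 302.]
0.079 -0.09 [317. -83.]
0.079 0 [250.  67.]
0.079 0.09 [177. 230.]
```

View pics/m3.png

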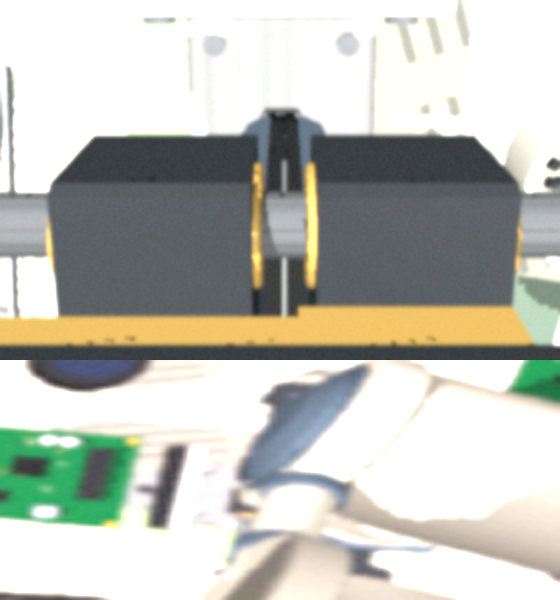

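The fingers read closed (0.5 mm) and the wrist view shows them shut, so the knob isn't between them. I'll open and look from the scene camera with the fingers open, to see the finger height relative to the knob.

Run:
```python
from h import *
arm.grip(.06); arm.sleep(.1)
p=np.array(arm.current_ee_pos());R=np.array(arm.current_tool_rot());print(arm.current_width(),arm.current_t(),p,arm.current_force())
for h in (0,.0188,.079):
    for s in (-.03,.03,.0435):
        q=p-h*R[:,2]+s*R[:,1]; print(h,s,((proj("scene",q)-[140,120])*6.25).round())
b=arm.snapshot("scene")[120:210,140:260]
np.save("sc.npy",b)
cv2.imwrite("pics/m4.png",cv2.convertScaleAbs(cv2.resize(b,(750,562),interpolation=cv2.INTER_CUBIC),alpha=1.6,beta=10)[:,:,::-1])
```

```text
0.05978075746634132 6.55 [ 0.47104944 -0.17140528  0.05799444] [1.06105005 0.74640498 0.14845616]
0 -0.03 [292. 294.]
0 0.03 [254. 385.]
0 0.0435 [245. 406.]
0.0188 -0.03 [287. 266.]
0.0188 0.03 [248. 357.]
0.0188 0.0435 [239. 378.]
0.079 -0.03 [270. 170.]
0.079 0.03 [229. 261.]
0.079 0.0435 [220. 282.]
```

View pics/m4.png

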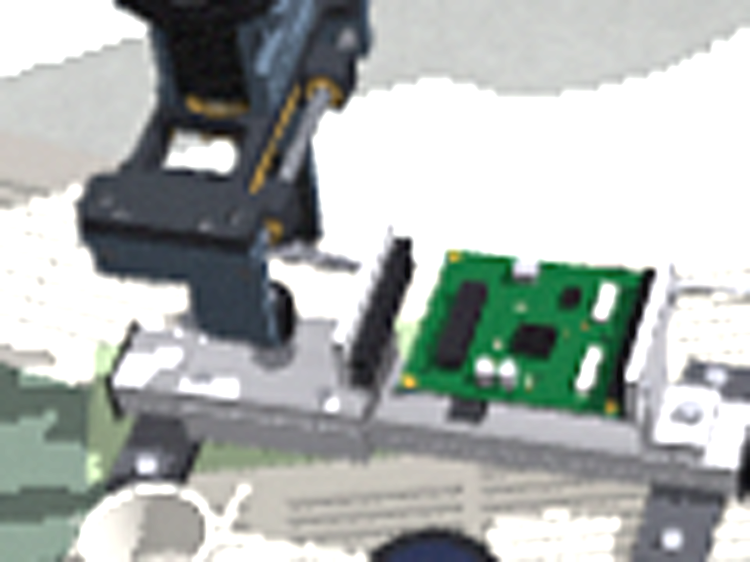

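The picture shows the near finger's lower end at about (235,342), where the reported TCP should give (245,406). The tip spread and row in the first wrist view (178 px at row 211) also give a tip about 35 mm short of the stated TCP, as does shutting to 0 above the knob. All three agree that the fingers end about 35 mm higher than reported. I'll go down in small steps watching the force.

Run:
```python
from h import *
p=np.array(arm.current_ee_pos());f0=np.array(arm.current_force())
for z in (.048,.040,.034,.029,.025):
    arm.move_l([p[0],p[1],z],feed=.05); f=np.array(arm.current_force())-f0
    print(z,arm.current_t(),f.round(2))
    if f[2]>4: print("contact");break
else:
    b=arm.snapshot("scene")[120:210,140:260]
    arm.grip(.0); arm.sleep(.15)
    print(arm.current_t(),arm.current_width(),arm.current_ee_pos(),arm.current_force(),arm.current_torque())
    a=arm.snapshot("scene")[120:210,140:260]
    cv2.imwrite("pics/m5.png",cv2.convertScaleAbs(cv2.resize(np.hstack([b,a]),(800,300),interpolation=cv2.INTER_CUBIC),alpha=1.6,beta=10)[:,:,::-1])
```

```text
0.048 6.95 [ 1.12 -0.72 -0.27]
0.04 7.2583 [ 0.12 -0.74 -0.34]
0.034 7.525 [ 1.19 -0.93  0.32]
0.029 7.775 [ 0.89 -0.91  0.62]
0.025 8.025 [ 0.44 -0.17 -0.47]
8.8667 0.024090479674278353 [ 0.47038119 -0.17122176  0.02500189] [-5.45306511  0.83988346  5.06625973] [-0.08176698  0.89728651 -0.03853449]
```

View pics/m5.png

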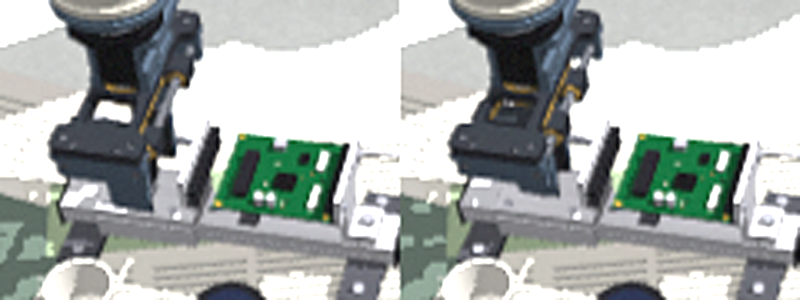

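Gripped: width 24.1 mm on the 25 mm knob, and the picture shows both fingers around it. Now I lift.

Run:
```python
from h import *
p=np.array(arm.current_ee_pos());np.save("g.npy",p)
def st(s): print(s,round(arm.current_t(),2),(np.array(arm.current_ee_pos())-p).round(4),np.round(arm.current_force(),1),round(arm.current_width(),4))
for z in (.004,.008,.0115):
    arm.move_l(p+[0,0,z],feed=.04); st(z)
b=arm.snapshot("scene")[120:210,140:260]; w=arm.snapshot("wrist")[:240,110:430]
cv2.imwrite("pics/m6.png",np.hstack([cv2.resize(b,(400,300),interpolation=cv2.INTER_CUBIC),cv2.resize(w,(400,300))])[:,:,::-1])
```

```text
0.004 9.17 [-0.0001  0.      0.004 ] [-1.9 -0.2 -4.7] 0.0242
0.008 9.42 [-0.0001  0.0001  0.0081] [-1.2 -1.1 -6.7] 0.0242
0.0115 9.67 [-0.0001  0.      0.0116] [-1.6 -0.6 -7.8] 0.024
```

Forces of 4.7, 6.7 and 7.8 N follow the spring (4.8, 6.1, 7.2), so the plunger is up 11.5 mm without slip. Next I slide 20 mm in two steps.

Run:
```python
from h import *
g=np.load("g.npy");d=np.append(np.load("d.npy"),0);up=np.array([0,0,.0115])
lat=np.array([-d[1],d[0],0])
def st(s):
    e=np.array(arm.current_ee_pos())-g;f=np.array(arm.current_force())
    print(s,round(arm.current_t(),2),"along,lat,z mm",(1e3*np.array([e@d,e@lat,e[2]])).round(2),"F",np.round([f@d,f@lat,f[2]],1),round(arm.current_width(),4))
    return f
ok=True
for s in (.006,.012,.017,.020):
    arm.move_l(g+up+s*d,feed=.04); f=st(s)
    if np.linalg.norm(f[:2])>15: ok=False;break
if ok:
    arm.sleep(.1)
    im=arm.snapshot("wrist");np.save("w7.npy",im)
    cv2.imwrite("pics/m7.png",im[:260,60:450][:,:,::-1].repeat(2,0).repeat(2,1))
```

```text
0.006 10.07 along,lat,z mm [ 6.46  0.13 11.4 ] F [ 1.6  1.2 -7.3] 0.0241
0.012 10.37 along,lat,z mm [12.45  0.13 11.45] F [ 2.6  1.2 -9.3] 0.0239
0.017 10.64 along,lat,z mm [17.36  0.1  11.49] F [ 3.   2.4 -8.1] 0.024
0.02 10.89 along,lat,z mm [20.21  0.11 11.46] F [-0.   3.2 -7.9] 0.0244
```

View pics/m7.png

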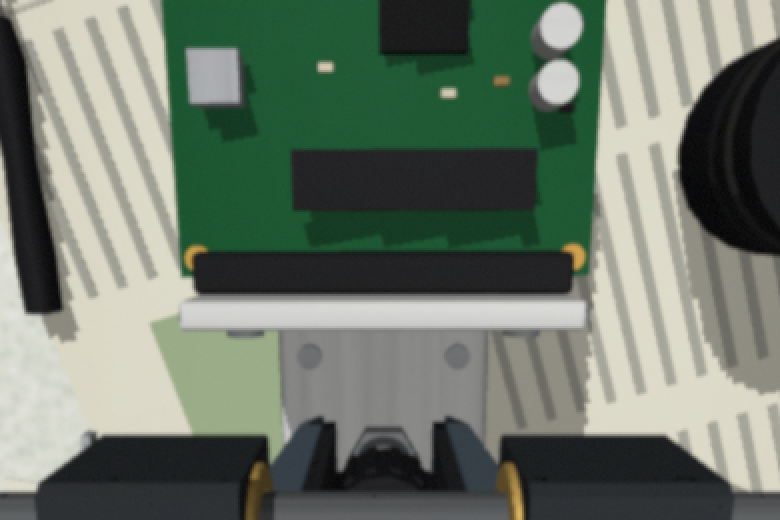

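The board's free edge (row 275) now sits inside the groove lips (from row 252), and the knob is between the pads at (383,455). I lower the pin.

Run:
```python
from h import *
g=np.load("g.npy");d=np.append(np.load("d.npy"),0);lat=np.array([-d[1],d[0],0])
for z in (.009,.006,.003,.001,0):
    arm.move_l(g+.020*d+[0,0,z],feed=.03)
    e=np.array(arm.current_ee_pos())-g;f=np.array(arm.current_force())
    print(z,round(arm.current_t(),2),(1e3*np.array([e@d,e@lat,e[2]])).round(2),"F",np.round([f@d,f@lat,f[2]],1),round(arm.current_width(),4))
    if f[2]>12 or abs(f@d)>15: print("stop");break
```

```text
0.009 11.29 [20.04  0.11  8.83] F [ 2.8  2.4 -7.8] 0.024
0.006 11.54 [20.    0.07  5.84] F [ 1.8  2.8 -6.2] 0.0243
0.003 11.79 [19.98  0.05  2.93] F [ 1.1  4.4 -5. ] 0.0243
0.001 12.04 [20.    0.05  0.98] F [ 2.4  3.6 -4.8] 0.0241
0 12.29 [19.99  0.03  0.1 ] F [ 2.   4.4 -1.2] 0.0241
```

Run:
```python
from h import *
g=np.load("g.npy");d=np.append(np.load("d.npy"),0)
for z in (-.0004,-.0007):
    arm.move_l(g+.020*d+[0,0,z],feed=.02); arm.sleep(.1)
    f=np.array(arm.current_force());print(z,arm.current_ee_pos()-g-.02*d,f@d,f)
    if f[2]>6: break
arm.sleep(.4)
print(arm.current_t(),arm.current_width(),arm.current_force())
b=arm.snapshot("scene")[130:220,130:270];w=arm.snapshot("wrist")[:260,80:430]
cv2.imwrite("pics/m8.png",np.vstack([cv2.resize(b,(466,300),interpolation=cv2.INTER_CUBIC),cv2.resize(w,(466,300))])[:,:,::-1])
```

```text
-0.0004 [ 9.49075092e-05 -3.60829629e-05  6.26252147e-07] 2.054938891175182 [-5.84543015  3.15866591  6.24242109]
13.0417 0.024223916915846935 [-6.66572485  2.93591953  6.06136332]
```

View pics/m8.png

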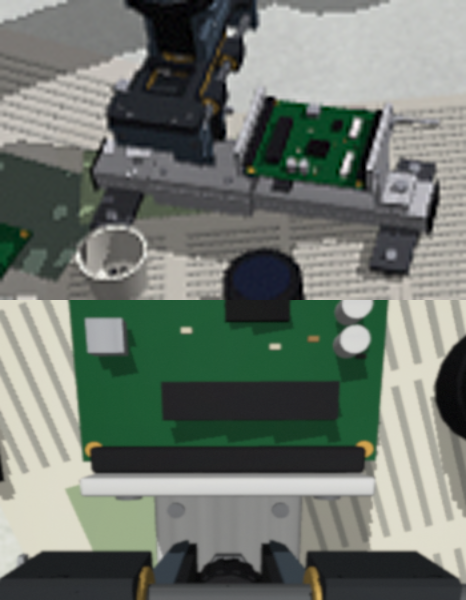

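The board sits level in both grooves, the knob is gripped, and the cup and lens are where they were. The plunger is hard against its stop at the home height (+6 N). I hand in.

```bash
python3 -c "
from rig import arm
arm.sign_off();print(arm.current_t(),arm.current_width(),arm.current_force())"
```

```text
the job is handed in; nothing more can be done
the job is handed in; nothing more can be done
```

The sliding jaw is one hole nearer the board, with the pin home and the gripper still holding the knob. I handed the job in at about 13 s of the 32 s allowed.

- **Jaw and pin:** I lifted the plunger 11.5 mm, slid the jaw 20.0 mm and lowered the pin. The lift force fell steadily as it went down, then turned to a firm +6 N against the stop at the starting height. I did not tug the jaw sideways to test the lock.
- **Grip:** The fingers read 24.2 mm on the 25 mm knob, and the wrist view shows the knob between them.
- **Board and surroundings:** The last pictures show the board in both grooves, with the cup and lens undisturbed. The screwdriver, tweezers and pencil were not in the last crops in full, but the arm never went near the bench there.
- **What disagreed:** My first grip closed on air. The fingers end about 35 mm short of the stated tool point, as three picture measurements showed. I lowered the gripper by about that much, watching the force, and the second grip held. A side force of about 7 N remained on the knob at the end.

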